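# Draw the ruler out of the half-covered ruler box

### The arm

A 6-joint arm with a two-finger parallel gripper is mounted at the origin on the work surface. World frame = base frame: x ahead of the robot, y to its left, z up, the work surface at z = 0. Lengths are in m, angles in rad, forces in N, time in s.
With the tool pointing down it reaches from about 0.25 to 0.775 m from the base axis. Payload 4 kg.
Tool frame: the origin (TCP) lies at the very end of the fingers, on their centre line; the grasp point (between the pads) lies 19 mm behind it (robot.hold_point_z is the distance from the TCP to the grasp point, in m); z points along the fingers, y is the line along which they close (so a half turn about z gives the same grasp; the last joint's range is limited). The gripper opens to 94 mm and grips with 3 to 60 N. Pads are 16 mm wide; open, the fingers measure 119 mm over their backs; the gripper's body (75 mm by 177 mm) begins 78 mm behind the grasp point.
Start: joints at [1.22, 0.087, 1.371, -0, 1.684, -0.103], TCP at [0.135, 0.533, 0.206] pointing down, gripper open.
Joint ranges: [-3.1, 3.1], [-0.76, 2.03], [0.27, 2.55], [-1.08, 4.22], [0.17, 2.65], [-2.57, 2.57]. Speed limits (rad/s): [2.79, 2.79, 3.14, 3.14, 3.14, 3.14].

### API

Orientations are given as [roll, pitch, yaw] about the fixed x, y, z axes, in that order (R = Rz(yaw) Ry(pitch) Rx(roll)).
In Python, from bench import robot gives the robot as it stands.
- The arm moves only by the tool carry_out, never from a script. Its argument "steps" is a list of rows, each a list of 3 entries, a list of its own where there are three numbers: the shift along the tool's x, y, z in m, then the turn about the tool's z in units of 10 degrees (1.0 is 10 degrees), then the closure, from -1 (fully open) to 1 (shut). In form: [[[tx, ty, tz], roll, jaw], ...]. A call has 1 to 10 rows; each row is the pose to reach, as a shift and turn from the pose commanded when the call began, along the tool's axes at that moment; what a row does not reach only later rows make up. A row lasts 1/8 s, in which the tool goes at most 62.5 mm and 10.7 degrees, less where a joint would pass 70% of its speed; a pose out of reach is approached as far as the arm can. A call with a gripper value outside its range is refused whole. The fingers move at their own pace and stop on an object; the grip force is fixed at half the most. Time passes only in rows, so rows that repeat a pose let the fingers close. It gives the time, the measured TCP pose, the force, the opening and the grip force at its end, in the units of the state.
- robot.get_obs(): the state, without advancing time (a new reading comes with each control period).
- robot.snapshot(name): name is "scene" or "top" or "wrist"; returns a dict with "image" (480x640x3 uint8, red, green, blue), "z_map" (480x640 float32, m along the optical axis (not along the pixel's ray), 0 where there is no reading), "mtx" (3x3 intrinsics, pixels), "D" ([k1, k2, p1, p2, k3] as OpenCV has them; the pictures are not rectified), "R" (3x3) and "t" (3): a world point X has camera coordinates R X + t. Camera axes: x right, y down, z forward; pixel columns grow to the right and rows downward; lengths in m; the calibration is good to about 2 mm. A picture is of the moment at which its call begins.
- robot.close_job(): hands the job in; it is judged then, once.
The state is a dict: "time": time; "joint_positions": joint angles; "qvel": joint speeds; "joint_torque": joint torques, N m; "tool_pos": TCP position; "ee_rot": TCP orientation; "wrist_force": force on the tool from outside, world axes, zero at the start; "wrist_torque": the same for the moment, N m; "width": finger opening in m; "finger_force": force on a finger pad.
Only numpy, scipy, OpenCV 4.12 (cv2) and the standard library are available. Lean on these libraries where they do the work, as an engineer would, in place of code of your own. Each camera call takes 0.05 s, during which the arm holds its last target. There are 200 camera calls.

### The job

The ruler lies in the half-covered wooden box, under a paperweight. Lift the paperweight out and balance it in the middle of the crown of the box's arched cover, let go of it, and then tilt the ruler out through the opening and finish while holding it in the gripper well clear above the box, touching nothing else, with the paperweight still balanced there. Leave the other things on the desk where they are.

Things in the scene. Friction and masses are not known exactly. Their poses are not given: they have to be found in the camera images.
- box: Wooden ruler box, fixed to the desk, 336 x 156 mm, rim 80 mm high; walls and floor 8 mm, inside 320 x 140 mm. Origin: centre of its underside; x along its length from the covered to the open half, z up. A fixed cover 8 mm thick, flush with the rim, closes it from x = -160 to -13 mm; the rest, to x = +160 mm, is open. Place and heading on the desk vary
- crown (a point): Middle of the crown (highest line) of the arch on the box's cover, 98 mm above the desk, at the box's x = -85 mm, y = 0; axes as the box's. The arch (radius 120 mm, 133 mm long, 18 mm high) is made of 18 fixed round slats, 130 mm long, 10 mm thick, that run across the box; it falls away towards +x and -x, the crown line runs along y
- opening (a point): Middle of the box's opening (173 mm long, 140 mm wide), at rim height, 80 mm above the desk; axes as the box's. Below it and under the cover three ribs, 8 mm wide, tops 22 mm above the desk (14 mm above the box's floor), cross the box at the box's x = -130, +10 and +130 mm and carry the ruler
- ruler: Flat aluminium ruler, 300 x 30 x 6 mm, about 0.1 kg. Origin: centre of its underside; x along it towards the end in the opening, z up. Starts flat on the ribs (underside 22 mm above the desk), half of it under the cover. Comes out only tilted lengthwise: 14 to 16 degrees about its covered end brings the open end over the end wall clear of the cover's edge; then draw it out along its length
- ruler_front (a point): Middle of the ruler's end face that starts in the opening (150 mm from its middle)
- ruler_back (a point): Middle of the ruler's end face that starts under the cover
- weight: Dark steel paperweight, about 0.32 kg: a flat slab 56 x 50 x 16 mm with an upright round knob, 20 mm in diameter and 34 mm high, on its middle (50 mm high in all). Origin: centre of its underside; z up. At the start it lies on the ruler, in the opening, its underside 28 mm above the desk
- weight_knob (a point): On the axis of the paperweight's knob, 35 mm above its underside (the knob runs from 16 to 50 mm)
- mug: White mug, 80 mm across, 90 mm high, beside the box; bystander. Origin: centre of its underside
- stapler: Black and grey stapler, 130 x 34 x 53 mm, beside the box; bystander. Origin: centre of its underside
- eraser: White eraser in a card sleeve, 55 x 22 x 13 mm, beyond the box's open end; bystander. Origin: centre of its underside
- tape: Black tape dispenser, 140 x 55 x 69 mm; bystander. Origin: centre of its underside
- pot: Small empty brass clip pot, 60 mm across and 45 mm high, beyond the box's covered end; bystander. Origin: centre of its underside
Things that resemble listed ones, but are neither listed nor needed, are in the scene too. Of the things that look like the weight, the largest one is meant.

How it is judged:
By the outcome, as a careful person would: the job done as asked, in the order asked, and still so for the second after the job is handed in, while the arm keeps its last pose, push and grip.
It also fails if it takes over 61 s, if anything falls off the work surface, if the arm or the gripper's body presses on something with over 40 N, if the wrist force passes 120 N, or if a joint passes its speed limit or range.

## Working session

There is one attempt and no reset: what is moved stays moved. The work goes in short steps, Python scripts to look and compute and a tool call to move; the robot and the scene stay as the last step left them, time stands still between calls to the robot, and variables do not carry over. Pictures are saved under pics/ and viewed, at most 10 in all, crops included, and the job is handed in when it is done.

Besides the shell and the picture viewer there is one more tool, called by a JSON object that holds its "fn" and its "kwargs". carry_out: Moves the arm, as the interface text tells. Its arguments: {"type":"object","properties":{"steps":{"type":"array","items":{"type":"array"}}},"required":["steps"]}

```bash
mkdir -p pics; ls; cat > h.py <<'E'
import numpy as np, cv2
from bench import robot
def snap(n,f=None):
    s=robot.snapshot(n)
    np.savez('%s.npz'%(f or n),**s)
    if f: cv2.imwrite('pics/%s.png'%f,s['image'][:,:,::-1])
    return s
def cloud(s):
    h,w=s['z_map'].shape
    u,v=np.meshgrid(np.arange(w),np.arange(h))
    p=cv2.undistortPoints(np.stack([u.ravel(),v.ravel()],1).astype(np.float64)[:,None],s['mtx'],s['D'])[:,0]
    z=s['z_map'].ravel()
    c=np.c_[p*z[:,None],z]
    X=(c-s['t'])@s['R']
    X[z==0]=np.nan
    return X.reshape(h,w,3)
E
python3 - <<'E'
from h import *
for n in ['top','scene']:
    s=snap(n,n+'0'); print(n,-s['R'].T@s['t'])
o=robot.get_obs(); print(o)
E
```

```text
pics
top [ 0.41370572 -0.1070641   1.21399862]
scene [1.18011126 0.27835694 1.09313126]
{'time': 0.1, 'joint_positions': array([ 1.21991849e+00,  8.78626292e-02,  1.37207680e+00, -6.96976202e-06,
        1.68360628e+00, -1.03088675e-01]), 'qvel': array([ 0.00102206, -0.00036871, -0.00331993,  0.00119003, -0.00186286,
       -0.00026273]), 'joint_torque': array([ 2.87215342e-03, -3.41256666e+01, -3.03300226e+01,  7.19957566e-02,
        3.04265111e-02, -8.12862140e-05]), 'tool_pos': array([0.13472507, 0.53273829, 0.20444467]), 'ee_rot': array([-3.13964925e+00, -1.94092010e-04,  2.89380253e+00]), 'wrist_force': array([ 0.90491618, -0.23481477, -0.06780589]), 'wrist_torque': array([-0.00905428,  0.02751006,  0.00619351]), 'finger_force': 0.0, 'width': 0.09431738540325184}
```

View pics/top0.png

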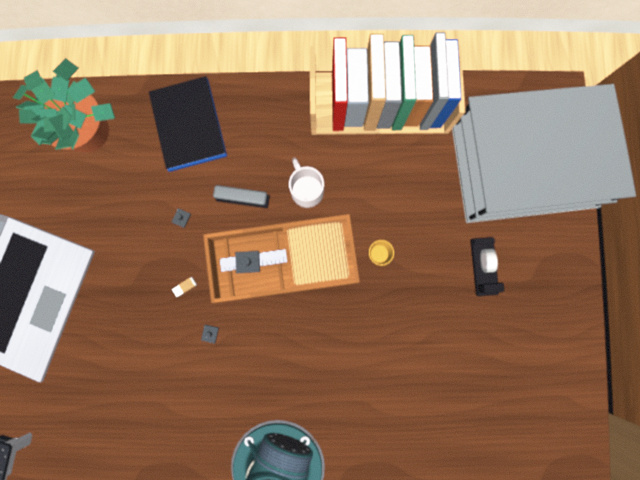

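View pics/scene0.png

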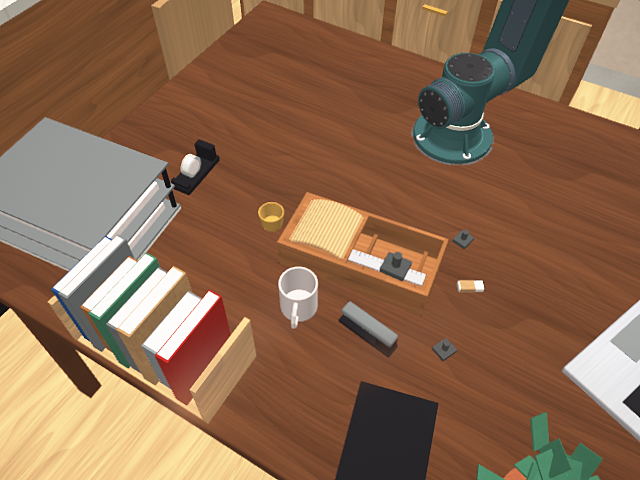

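The top view shows the box around (280,258) with its open half to the left, the weight at (249,261), and the ruler running from (221,265) to the right under the cover. The smaller lookalikes are at (181,217) and (210,334). The scene view agrees.

```bash
python3 - <<'E'
from h import *
s=dict(np.load('top0.npz')); X=cloud(s); z=X[...,2]
roi=np.zeros(z.shape,bool); roi[205:310,195:368]=1
# rim+cover top
m=roi&(abs(z-.08)<.004)|roi&(z>.08)&(z<.105)
k,l,st,_=cv2.connectedComponentsWithStats(m.astype(np.uint8)); i=1+st[1:,4].argmax()
P=X[l==i][:,:2]; r=cv2.minAreaRect((P*1000).astype(np.float32)); print('box',r,cv2.boxPoints(r))
arch=roi&(z>.088)&(z<.11); P=X[arch]; print('arch mean',P.mean(0),z[arch].max())
c=np.array(r[0])/1000
a=np.median(P[:,:2],0)-c; yaw=np.arctan2(-a[1],-a[0]); print('yaw rough',yaw)
w,h=r[1]; ang=np.radians(r[2])+(0 if w>h else np.pi/2)
yaw=ang+np.pi*round((yaw-ang)/np.pi); print('yaw',yaw)
R=np.array([[np.cos(yaw),-np.sin(yaw)],[np.sin(yaw),np.cos(yaw)]])
B=(X[...,:2]-c)@R
inn=roi&(B[...,0]>-.005)&(B[...,0]<.155)&(abs(B[...,1])<.066)
for nm,lo,hi in(('ruler',.024,.034),('slab',.037,.052),('knob',.07,.09)):
    m=inn&(z>lo)&(z<hi); P=B[m]*1000
    if m.sum()>3: print(nm,m.sum(),P.mean(0),np.median(z[m]),cv2.minAreaRect(P.astype(np.float32)),(R@P.mean(0)/1000+c))
print('crown',R@[-.085,0]+c)
E
```

```text
box ((491.52984619140625, -16.24261474609375), (156.99887084960938, 335.3270568847656), 7.429219722747803) [[ 392.01028  139.86336]
 [ 435.36853 -192.64876]
 [ 591.04944 -172.34859]
 [ 547.69116  160.16353]]
arch mean [ 0.50131983 -0.09985235  0.09511653] 0.10564497769571826
yaw rough 1.6846137866571553
yaw 1.700460671810946
ruler 590 [65.14428219 -6.92857907] 0.02858650695025143 ((72.01996612548828, -0.0151519775390625), (153.7183380126953, 130.84304809570312), 0.21457622945308685) [0.48997702 0.04925068]
slab 452 [81.19451294 -4.48696679] 0.04507741221963289 ((82.24490356445312, -5.267881393432617), (49.94142150878906, 56.96989440917969), 85.49737548828125) [0.48548059 0.06485047]
knob 62 [81.2603311  -4.88541334] 0.07871777428546899 ((81.07794952392578, -5.539619445800781), (18.225473403930664, 18.01642417907715), 79.7541275024414) [0.48586718 0.06496725]
crown [ 0.50252046 -0.10052907]
```

```bash
cat >> h.py <<'E'
from scipy.spatial.transform import Rotation as Ro
C=np.array([.4915,-.0162]); YAW=1.7005
RB=np.array([[np.cos(YAW),-np.sin(YAW)],[np.sin(YAW),np.cos(YAW)]])
def b2w(x,y): return RB@[x,y]+C
def plan(p,yaw=YAW):
    o=robot.get_obs(); R=Ro.from_euler('xyz',o['ee_rot'])
    d=np.degrees((o['ee_rot'][2]-yaw+np.pi)%(2*np.pi)-np.pi)/10
    print('t',o['time'],'pos',o['tool_pos'],'yaw',o['ee_rot'][2],'shift',R.inv().apply(np.array(p)-o['tool_pos']).round(4),'turn',round(d,3))
E
python3 - <<'E'
from h import *
plan([.486,.065,.2])
E
```

```text
t 0.1 pos [0.13472507 0.53273829 0.20444467] yaw 2.8938025270255565 shift [-0.4553 -0.3673  0.0051] turn 6.837
```

{"fn": "carry_out", "kwargs": {"steps": [[[-0.455,-0.367,0.005],6.84,-1],[[-0.455,-0.367,0.005],6.84,-1],[[-0.455,-0.367,0.005],6.84,-1],[[-0.455,-0.367,0.005],6.84,-1],[[-0.455,-0.367,0.005],6.84,-1],[[-0.455,-0.367,0.005],6.84,-1],[[-0.455,-0.367,0.005],6.84,-1],[[-0.455,-0.367,0.005],6.84,-1],[[-0.455,-0.367,0.005],6.84,-1],[[-0.455,-0.367,0.005],6.84,-1]]}}

```text
time: 1.35
tool_pos: [0.4871, 0.0628, 0.1994]
ee_rot: [-3.14, 0.0, 1.696]
wrist_force: [-0.1, 0.8, 0.2]
width: 0.0938
finger_force: 0.0
```

{"fn": "carry_out", "kwargs": {"steps": [[[0,0,0],0,-1],[[0,0,0],0,-1]]}}

```text
time: 1.6
tool_pos: [0.4853, 0.0666, 0.2002]
ee_rot: [-3.141, -0.001, 1.701]
wrist_force: [0.6, -0.1, 0.3]
width: 0.0937
finger_force: 0.0
```

```bash
python3 - <<'E'
from h import *
plan([.486,.065,.2])
s=snap('wrist','w1'); X=cloud(s); z=X[...,2]
B=(X[...,:2]-C)@RB
inn=(B[...,0]>-.005)&(B[...,0]<.155)&(abs(B[...,1])<.066)
for nm,lo,hi in(('slab',.037,.052),('knob',.07,.09)):
    m=inn&(z>lo)&(z<hi); P=B[m]*1000
    if m.sum()>3: print(nm,m.sum(),P.mean(0),np.median(z[m]),cv2.minAreaRect(P.astype(np.float32)),b2w(*P.mean(0)/1000))
E
```

```text
t 1.6 pos [0.48532658 0.06662804 0.20020983] yaw 1.7007191859812427 shift [-0.0017  0.0005  0.0002] turn 0.001
slab 3163 [83.31090009 -1.92824124] 0.04460983809737198 ((59.07615661621094, -22.551433563232422), (95.08232879638672, 95.76850128173828), 85.23932647705078) [0.48263659 0.06666051]
knob 554 [81.45918611 -2.06778992] 0.07855818931811417 ((54.930442810058594, -29.022228240966797), (98.1412124633789, 73.93666076660156), 0.009660971350967884) [0.48301446 0.0648424 ]
```

View pics/w1.png

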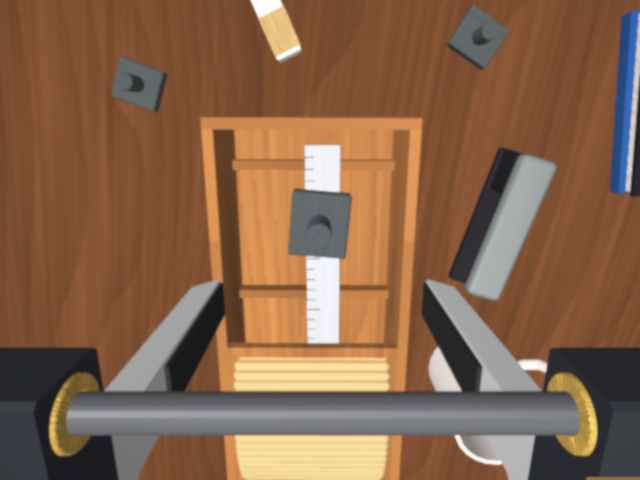

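```bash
python3 - <<'E'
from h import *
s=dict(np.load('w1.npz')); X=cloud(s); z=X[...,2]; B=(X[...,:2]-C)@RB*1000
def rect(nm,m,mean=True):
    k,l,st,_=cv2.connectedComponentsWithStats(m.astype(np.uint8)); i=1+st[1:,4].argmax()
    P=B[l==i]; print(nm,len(P),P.mean(0).round(1),np.median(z[l==i]).round(4),cv2.minAreaRect(P.astype(np.float32)),P.min(0).round(1),P.max(0).round(1))
v,u=np.mgrid[:480,:640]
w=lambda a,b,c,d:(u>a)&(u<b)&(v>c)&(v<d)
rect('knob',w(290,350,180,260)&(z>.075)&(z<.082))
rect('slab',w(280,360,180,265)&(z>.038)&(z<.055))
rect('rulerfront',w(290,360,130,187)&(z>.025)&(z<.032))
rect('rulermid',w(290,360,262,282)&(z>.025)&(z<.032))
rect('rulerrear',w(290,360,300,340)&(z>.025)&(z<.032))
rect('rimend',w(225,400,112,140)&(z>.076)&(z<.084))
rect('rimL',w(195,240,135,280)&(z>.076)&(z<.084))
rect('rimR',w(385,430,135,280)&(z>.076)&(z<.084))
rect('arch',w(220,410,350,386)&(z>.083)&(z<.11))
E
```

```text
knob 515 [81.1 -1.7] 0.0786 ((80.86185455322266, -1.7618751525878906), (19.19893455505371, 19.10131072998047), 12.607481002807617) [ 70.8 -11.5] [90.7  7.7]
slab 3166 [83.3 -1.8] 0.0446 ((80.51335906982422, -1.7211532592773438), (50.00719451904297, 56.49957275390625), 85.23932647705078) [ 51.6 -28.7] [110.2  24.9]
rulerfront 1463 [129.4  -4.4] 0.0287 ((129.1914825439453, -4.177215576171875), (34.64838790893555, 29.57539939880371), 0.636752188205719) [111.9 -19.1] [146.5  10.8]
rulermid 622 [33.6 -4.5] 0.0287 ((33.34612274169922, -4.545766830444336), (29.524879455566406, 18.43622589111328), 89.62687683105469) [ 24.  -19.2] [42.6 10.2]
rulerrear 1245 [-14.6  -4.9] 0.0288 ((-14.811893463134766, -5.0364837646484375), (29.77120590209961, 40.64527130126953), 89.75759887695312) [-35.2 -19.8] [5.5 9.9]
rimend 2077 [163.3   2.2] 0.0807 ((163.32598876953125, 2.17254638671875), (7.505404949188232, 122.55353546142578), 0.04179609939455986) [159.5 -59.1] [167.1  63.4]
rimL 1769 [103.   77.1] 0.0805 ((99.76448059082031, 77.60154724121094), (8.786664962768555, 110.00054168701172), 89.7998275756836) [44.8 73. ] [154.8  82. ]
rimR 1724 [103.3 -70. ] 0.0807 ((100.25469207763672, -70.32659149169922), (8.444729804992676, 109.22386932373047), 89.90067291259766) [ 45.7 -74.6] [154.9 -66. ]
arch 3347 [-34.9   4. ] 0.0869 ((-34.33467102050781, 3.5913352966308594), (18.262102127075195, 129.1767120361328), 0.3131348192691803) [-43.8 -61. ] [-25.3  68.2]
```

```bash
python3 - <<'E'
from h import *
plan([*b2w(.081,-.0033),.050])
E
```

```text
t 1.65 pos [0.48527347 0.06687432 0.20038168] yaw 1.7014253678981013 shift [-0.0023 -0.0012  0.1504] turn 0.005
```

{"fn": "carry_out", "kwargs": {"steps": [[[-0.002,-0.001,0.05],0,0],[[-0.002,-0.001,0.08],0,0],[[-0.002,-0.001,0.11],0,0],[[-0.002,-0.001,0.14],0,0],[[-0.002,-0.001,0.15],0,0],[[-0.002,-0.001,0.15],0,0],[[-0.002,-0.001,0.15],0,1],[[-0.002,-0.001,0.15],0,1],[[-0.002,-0.001,0.15],0,1],[[-0.002,-0.001,0.15],0,1]]}}

```text
time: 2.9
tool_pos: [0.4849, 0.0636, 0.0512]
ee_rot: [-3.141, -0.0, 1.7]
wrist_force: [-3.5, -1.0, 5.0]
width: 0.0195
finger_force: 30.0
```

{"fn": "carry_out", "kwargs": {"steps": [[[0,0,0],0,1],[[0,0,0],0,1],[[0,0,0],0,1]]}}

```text
time: 3.28
tool_pos: [0.4849, 0.0636, 0.0512]
ee_rot: [-3.141, -0.0, 1.7]
wrist_force: [-3.2, 0.2, 5.8]
width: 0.0192
finger_force: 30.0
```

{"fn": "carry_out", "kwargs": {"steps": [[[0,0,-0.03],0,1],[[0,0,-0.06],0,1],[[0,0,-0.09],0,1],[[0,0,-0.12],0,1],[[0,0,-0.13],0,1],[[-0.03,0,-0.13],0,1],[[-0.06,0,-0.13],0,1],[[-0.09,0,-0.13],-0.2,1],[[-0.12,0,-0.13],-0.4,1],[[-0.14,0,-0.13],-0.45,1]]}}

```text
time: 4.53
tool_pos: [0.5027, -0.0763, 0.1782]
ee_rot: [-3.139, -0.001, 1.778]
wrist_force: [0.9, -0.6, -4.4]
width: 0.0192
finger_force: 30.0
```

{"fn": "carry_out", "kwargs": {"steps": [[[-0.01,0,0],0,1],[[-0.02,0,0],0,1],[[-0.025,0,0],0,1],[[-0.025,0,0],0,1]]}}

```text
time: 5.03
tool_pos: [0.5085, -0.0994, 0.1804]
ee_rot: [3.142, -0.0, 1.779]
wrist_force: [-0.0, 0.7, -2.9]
width: 0.0191
finger_force: 30.0
```

```bash
python3 - <<'E'
from h import *
for n in('wrist','top'):
    s=snap(n,n+'2')
o=robot.get_obs(); print(o['wrist_force'],o['width'],RB.T@(o['tool_pos'][:2]-C))
plan([*b2w(-.085,0),.13],YAW+.079)
X=cloud(s); z=X[...,2]; B=(X[...,:2]-C)@RB*1000
for a,b in((.175,.19),(.206,.222)):
  m=(z>a)&(z<b)&(abs(B[...,0]+85)<45)&(abs(B[...,1])<60); P=B[m]; print(m.sum(), len(P) and (P.mean(0),cv2.minAreaRect(P.astype(np.float32))))
a=cv2.imread('pics/wrist2.png'); b=cv2.imread('pics/top2.png')[190:330,180:400]
b=cv2.resize(b,(640,407)); cv2.imwrite('pics/c2.png',np.hstack([cv2.resize(a,(400,300)),cv2.resize(b,(400,300))]))
E
```

```text
[-1.12335221  0.06527664 -3.54290741] 0.019563392774586172 [-0.08439194 -0.00609649]
t 5.125 pos [ 0.50846056 -0.09909455  0.18052051] yaw 1.7790920038251903 shift [-0.0001 -0.0061  0.0505] turn -0.002
0 0
0 0
```

View pics/c2.png

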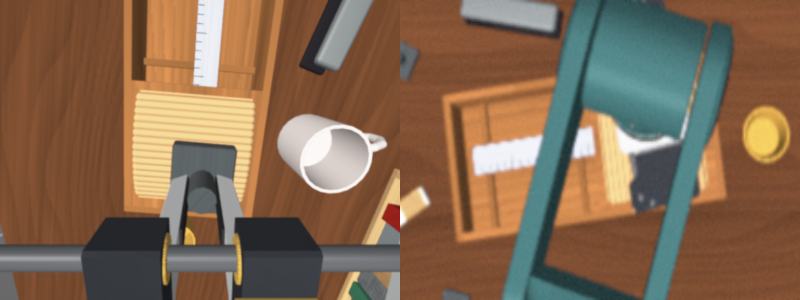

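The weight hangs level in the gripper over the arch (left half, knob near (203,190)), and the ruler still lies in the box. I'll measure the slab against the arch.

```bash
python3 - <<'E'
from h import *
s=dict(np.load('wrist2.npz')); X=cloud(s); z=X[...,2]; B=(X[...,:2]-C)@RB*1000
v,u=np.mgrid[:480,:640]
m=(z>.165)&(z<.18)&(u>260)&(u<390)&(v>220)&(v<320); P=B[m]
print('slab',m.sum(),P.min(0),P.max(0),cv2.minAreaRect(P.astype(np.float32)),np.median(z[m]))
m=(z>.083)&(z<.104)&(v>160)&(v<230)&(u>200)&(u<420); P=B[m]
print('arch',m.sum(),P.min(0),P.max(0),cv2.minAreaRect(P.astype(np.float32)))
m=(z>.076)&(z<.084)&(v<330)&(u>180)&(u<430);P=B[m]; print('rim',np.percentile(P,[1,99],axis=0))
m=(z>.083)&(z<.104)&(v>140)&(u>200)&(u<430)
for x in range(-145,-20,5):
    q=m&(abs(B[...,0]-x)<1.5); 
    if q.sum()>10: print(x,np.percentile(z[q],90).round(4),end='; ')
print(robot.get_obs()['time'])
E
```

```text
slab 5285 [-88.06104725 -31.54172678] [-55.49768897  18.73537891] ((-71.89334869384766, -6.417501449584961), (50.1876335144043, 32.57375717163086), 89.72211456298828) 0.17371075209998676
arch 12926 [-78.20466243 -60.91793753] [-25.97256675  68.69196732] ((-51.3315315246582, 4.277198791503906), (44.2435417175293, 131.71588134765625), 4.388111114501953)
rim [[-157.78862903  -73.4066195 ]
 [  56.89727161   81.66992607]]
-145 0.0838; -140 0.0853; -135 0.0886; -130 0.091; -125 0.0918; -120 0.0942; -115 0.0956; -110 0.0962; -105 0.0978; -100 0.0981; -95 0.0985; -90 0.0993; -85 0.0986; -80 0.0992; -75 0.0988; -70 0.0975; -65 0.0977; -60 0.0963; -55 0.095; -50 0.0941; -45 0.0918; -40 0.0901; -35 0.0885; -30 0.0854; -25 0.0837; 5.125
```

{"fn": "carry_out", "kwargs": {"steps": [[[0,-0.0095,0],0,1],[[0,-0.0095,0.02],0,1],[[0,-0.0095,0.04],0,1],[[0,-0.0095,0.05],0,1],[[0,-0.0095,0.055],0,1],[[0,-0.0095,0.057],0,1],[[0,-0.0095,0.057],0,1],[[0,-0.0095,0.057],0,1]]}}

```text
time: 6.12
tool_pos: [0.4996, -0.1016, 0.1241]
ee_rot: [3.141, 0.001, 1.779]
wrist_force: [-0.5, -0.0, -4.4]
width: 0.0193
finger_force: 30.0
```

{"fn": "carry_out", "kwargs": {"steps": [[[0,0,0.001],0,1],[[0,0,0.001],0,1],[[0,0,0.001],0,1]]}}

```text
time: 6.5
tool_pos: [0.4992, -0.1015, 0.1225]
ee_rot: [3.141, -0.0, 1.779]
wrist_force: [0.3, 0.2, -2.4]
width: 0.0195
finger_force: 30.0
```

```bash
python3 - <<'E'
from h import *
s=snap('wrist','w3');o=robot.get_obs(); print(o['wrist_force'],o['tool_pos'],RB.T@(o['tool_pos'][:2]-C))
X=cloud(s); z=X[...,2]; B=(X[...,:2]-C)@RB*1000
v,u=np.mgrid[:480,:640]
m=(z>.107)&(z<.122)&(u>250)&(u<390)&(v>220)&(v<320); P=B[m]
print('slab',m.sum(),P.min(0),P.max(0),cv2.minAreaRect(P.astype(np.float32)),np.median(z[m]))
E
```

```text
[ 0.79245639  0.0956561  -4.0838316 ] [ 0.49917736 -0.10151162  0.12248677] [-0.08558801  0.00342136]
slab 5283 [-89.2016992  -22.19891333] [-56.42812453  28.30147593] ((-72.43310546875, 3.157682418823242), (32.595401763916016, 50.752479553222656), 1.081609845161438) 0.11579167106081344
```

{"fn": "carry_out", "kwargs": {"steps": [[[0,0,0.0005],0,1],[[0,0,0.001],0,1],[[0,0,0.001],0,1],[[0,0,0.001],0,1]]}}

```text
time: 7.05
tool_pos: [0.4992, -0.1015, 0.1215]
ee_rot: [3.142, -0.0, 1.779]
wrist_force: [-0.3, 0.2, -4.4]
width: 0.0195
finger_force: 30.0
```

{"fn": "carry_out", "kwargs": {"steps": [[[0,0,0.0005],0,1],[[0,0,0.001],0,1],[[0,0,0.001],0,1],[[0,0,0.001],0,1]]}}

```text
time: 7.55
tool_pos: [0.4992, -0.1016, 0.1211]
ee_rot: [3.141, 0.0, 1.778]
wrist_force: [-1.8, -0.1, 2.1]
width: 0.0197
finger_force: 30.0
```

{"fn": "carry_out", "kwargs": {"steps": [[[0,0,-0.0003],0,1],[[0,0,-0.0003],0,1],[[0,0,-0.0003],0,0.5],[[0,0,-0.0003],0,0.4],[[0,0,-0.0003],0,0.3],[[0,0,-0.0003],0,0.2],[[0,0,-0.0003],0,0.1],[[0,0,-0.0003],0,0.1]]}}

```text
time: 8.55
tool_pos: [0.4992, -0.1016, 0.1207]
ee_rot: [3.142, -0.0, 1.778]
wrist_force: [0.0, 0.2, 0.8]
width: 0.0426
finger_force: 0.0
```

{"fn": "carry_out", "kwargs": {"steps": [[[0,0,-0.01],0,0.1],[[0,0,-0.02],0,0.1],[[0,0,-0.04],0,0.1],[[0,0,-0.07],0,0.1],[[0,0,-0.09],0,0.1],[[0,0,-0.09],0,0.1]]}}

```text
time: 9.3
tool_pos: [0.5005, -0.1019, 0.2137]
ee_rot: [3.137, 0.003, 1.779]
wrist_force: [-0.4, 0.1, -0.9]
width: 0.0423
finger_force: 0.0
```

```bash
python3 - <<'E'
from h import *
s=snap('wrist','w4');snap('scene','s4')
plan([*b2w(.103,-.0045),.2])
X=cloud(s); z=X[...,2]; B=(X[...,:2]-C)@RB*1000
for lo,hi in((.108,.122),(.14,.155)):
    m=(z>lo)&(z<hi)&(abs(B[...,0]+85)<45)&(abs(B[...,1])<50); P=B[m]
    k=np.linalg.lstsq(np.c_[P-P.mean(0),np.ones(len(P))],z[m]*1000,rcond=None)[0]
    print(m.sum(),P.mean(0),cv2.minAreaRect(P.astype(np.float32)),'slopes deg',np.degrees(k[:2]),k[2])
a=cv2.imread('pics/w4.png');b=cv2.imread('pics/s4.png')[170:310,240:460]
cv2.imwrite('pics/c4.png',np.hstack([cv2.resize(a,(400,300)),cv2.resize(b,(400,255))[:255].copy() if 0 else cv2.resize(b,(400,300))]))
E
```

```text
t 9.4 pos [ 0.49907776 -0.10151373  0.21065499] yaw 1.7784945237308838 shift [0.1874 0.0227 0.0107] turn 0.447
4378 [-81.6117657    3.37969912] ((-85.0312271118164, 3.142763137817383), (50.02176284790039, 56.3958740234375), 89.40006256103516) slopes deg [-0.43424604 -0.09393285] 114.54828064918502
809 [-83.77754993   3.26765039] ((-84.60970306396484, 3.2070417404174805), (19.514102935791016, 19.10955238342285), 6.03059196472168) slopes deg [-7.89278527 -1.08289981] 148.0541894810358
```

View pics/c4.png

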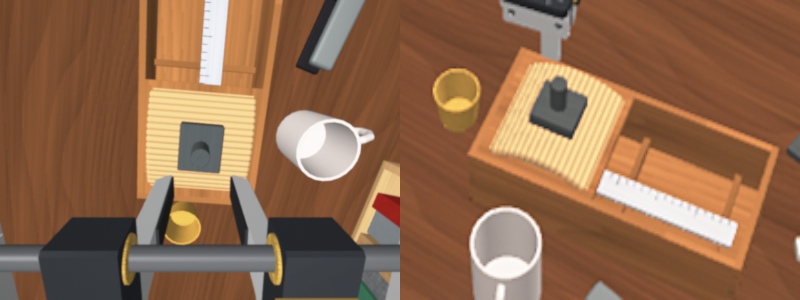

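The weight stands level on the crown, its knob at (200,155) in the left half. Next I go above the ruler.

{"fn": "carry_out", "kwargs": {"steps": [[[0.05,0.006,0.01],0.1,0.1],[[0.1,0.012,0.01],0.3,0],[[0.15,0.018,0.01],0.45,-0.1],[[0.187,0.023,0.01],0.45,-0.1],[[0.187,0.023,0.01],0.45,-0.1],[[0.187,0.023,0.01],0.45,-0.1],[[0.187,0.023,0.01],0.45,-0.1]]}}

```text
time: 10.28
tool_pos: [0.4831, 0.0851, 0.2003]
ee_rot: [-3.141, 0.0, 1.698]
wrist_force: [0.1, 0.2, -0.0]
width: 0.0518
finger_force: 0.0
```

```bash
python3 - <<'E'
from h import *
s=snap('wrist','w5')
X=cloud(s); z=X[...,2]; B=(X[...,:2]-C)@RB*1000
m=(z>.0255)&(z<.032)&(abs(B[...,1])<40)&(B[...,0]>-20)&(B[...,0]<160)
k,l,st,_=cv2.connectedComponentsWithStats(m.astype(np.uint8)); i=1+st[1:,4].argmax(); m=l==i
P=B[m]; print(P.min(0),P.max(0),cv2.minAreaRect(P.astype(np.float32)),np.median(z[m]))
for x in(0,30,60,90,120,140):
    q=P[abs(P[:,0]-x)<4]; print(x,len(q) and (q[:,1].min(),q[:,1].max()),np.median(z[m&(abs(B[...,0]-x)<4)]))
r=(z>.076)&(z<.084)&(B[...,0]>20)&(B[...,0]<150); q=B[r][:,1]
print('rims',np.median(q[q>60]),np.median(q[q<-60]))
r=(z>.076)&(z<.084)&(abs(B[...,1])<50)&(B[...,0]>150)&(B[...,0]<175); print('end',np.median(B[r][:,0]))
r=(z>.018)&(z<.025)&(B[...,1]>15)&(B[...,1]<60)&(B[...,0]>110)&(B[...,0]<150); print('rib',np.percentile(B[r][:,0],[2,50,98]))
plan([*b2w(.103,-.0045),.2])
E
```

```text
[-19.98310032 -19.7858226 ] [146.52591683  10.75202464] ((63.21628189086914, -4.203112602233887), (166.55389404296875, 29.81778907775879), 0.4728357791900635) 0.028708649023420567
0 (np.float64(-19.613741640365138), np.float64(9.863096658823752)) 0.028736030311293334
30 (np.float64(-19.363781947629814), np.float64(9.528909693568506)) 0.028658716222655603
60 (np.float64(-19.13128609812545), np.float64(10.04510148500647)) 0.028660507327059388
90 (np.float64(-18.834445955919985), np.float64(10.532063317717546)) 0.028728306389988613
120 (np.float64(-18.607529012635418), np.float64(10.174998852214722)) 0.0287085092136082
140 (np.float64(-18.450581490810286), np.float64(10.752024641246797)) 0.028669329393957416
rims 77.18591906640854 -69.98863446967928
end 163.41457944735703
rib [125.2288777  129.06495007 133.3722628 ]
t 10.325 pos [0.48316213 0.08505728 0.20045764] yaw 1.6981182987889505 shift [ 0.0015 -0.0003  0.0005] turn -0.014
```

View pics/w5.png

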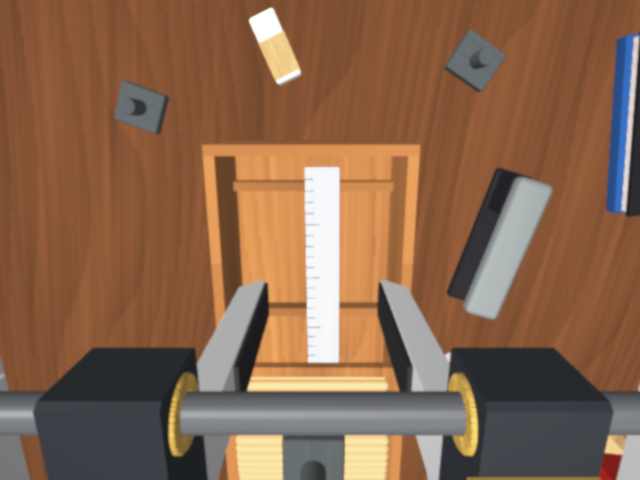

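The ruler lies straight in the opening, its front end at (322,168) and its centre line at column 322, between the open fingers. Descending.

{"fn": "carry_out", "kwargs": {"steps": [[[0.003,-0.0005,0.05],0,-0.1],[[0.003,-0.0005,0.1],0,-0.1],[[0.003,-0.0005,0.14],0,-0.1],[[0.003,-0.0005,0.165],0,-0.1],[[0.003,-0.0005,0.18],0,-0.1],[[0.003,-0.0005,0.187],0,-0.1],[[0.003,-0.0005,0.189],0,-0.1],[[0.003,-0.0005,0.189],0,-0.1]]}}

```text
time: 11.32
tool_pos: [0.483, 0.0891, 0.0127]
ee_rot: [3.14, 0.0, 1.7]
wrist_force: [0.5, -0.4, 0.2]
width: 0.0514
finger_force: 0.0
```

{"fn": "carry_out", "kwargs": {"steps": [[[0,0,0],0,1],[[0,0,0],0,1],[[0,0,0],0,1],[[0,0,0],0,1],[[0,0,0],0,1],[[0,0,0],0,1]]}}

```text
time: 12.08
tool_pos: [0.4825, 0.0892, 0.0122]
ee_rot: [3.141, -0.0, 1.7]
wrist_force: [-0.3, 0.1, 3.4]
width: 0.0295
finger_force: 30.0
```

{"fn": "carry_out", "kwargs": {"steps": [[[0,0,-0.01],0,1],[[0,0,-0.02],0,1],[[0,0,-0.03],0,1],[[0,0,-0.04],0,1],[[0,0,-0.045],0,1],[[0,0,-0.05],0,1],[[0,0,-0.055],0,1],[[0,0,-0.055],0,1]]}}

```text
time: 13.08
tool_pos: [0.4822, 0.0891, 0.067]
ee_rot: [3.142, -0.0, 1.7]
wrist_force: [-0.3, -0.4, -1.9]
width: 0.0296
finger_force: 30.0
```

```bash
cat > tilt.py <<'E'
from h import *
import sys
s=snap('wrist','t'+sys.argv[1]); o=robot.get_obs(); zc=o['tool_pos'][2]+.013; g=RB.T@(o['tool_pos'][:2]-C)*1000
X=cloud(s); z=X[...,2]; B=(X[...,:2]-C)@RB*1000; I=s['image'].astype(int)
m=(abs(B[...,1]-g[1])<13)&(B[...,0]>g[0]-270)&(B[...,0]<g[0]+60)&(I.min(2)>170)&(z>.02)&(abs(z-zc)<.1)
print('t',o['time'],'TCP box',g.round(1),o['tool_pos'][2].round(4),'F',o['wrist_force'].round(1),o['width'])
P=np.c_[B[m][:,0],z[m]*1000]
if len(P)>50:
    k=np.polyfit(*P.T,1); e=P[:,1]-np.polyval(k,P[:,0]); P=P[abs(e)<8]; k=np.polyfit(*P.T,1)
    print(len(P),'x',np.percentile(P[:,0],[.5,99.5]),'z at ends',np.polyval(k,np.percentile(P[:,0],[.5,99.5])),'tilt',np.degrees(np.arctan(k[0])),'z at -13',np.polyval(k,-13),'at grip',np.polyval(k,g[0]))
q=(z>.108)&(z<.122)&(abs(B[...,0]+85)<35)&(abs(B[...,1])<35); print('weight',q.sum(), B[q].mean(0) if q.any() else '')
E
python3 tilt.py 1
```

```text
t 13.125 TCP box [105.7  -4.3] 0.0667 F [-0.  -0.  -1.5] 0.029484471453690306
12320 x [  5.33604797 146.45778057] z at ends [73.56375261 87.34348324] tilt 5.576926018460949 z at -13 71.77334232040455 at grip 83.36290968457307
weight 0
```

{"fn": "carry_out", "kwargs": {"steps": [[[0,0,-0.005],0,1],[[0,0,-0.01],0,1],[[0,0,-0.014],0,1],[[0,0,-0.018],0,1],[[0,0,-0.02],0,1],[[0,0,-0.02],0,1]]}}

```text
time: 13.88
tool_pos: [0.4823, 0.0892, 0.0869]
ee_rot: [3.141, -0.0, 1.7]
wrist_force: [1.0, 0.3, -1.8]
width: 0.0294
finger_force: 30.0
```

```bash
python3 tilt.py 2
```

```text
t 13.925 TCP box [105.7  -4.5] 0.0868 F [ 0.1  0.8 -0.1] 0.029614764493915688
11743 x [-12.64663868 146.20707534] z at ends [ 73.01613254 113.44239394] tilt 14.277969359646994 z at -13 72.92620655047368 at grip 103.13599229329992
weight 0
```

{"fn": "carry_out", "kwargs": {"steps": [[[0,0,0.003],0,1],[[0.01,0,0.0005],0,1],[[0.02,0,-0.002],0,1],[[0.03,0,-0.0045],0,1],[[0.04,0,-0.007],0,1],[[0.05,0,-0.0095],0,1],[[0.06,0,-0.012],0,1],[[0.07,0,-0.0145],0,1],[[0.07,0,-0.0145],0,1]]}}

```text
time: 15.05
tool_pos: [0.4733, 0.1592, 0.1016]
ee_rot: [3.141, -0.0, 1.701]
wrist_force: [-0.7, 0.1, -0.7]
width: 0.0297
finger_force: 30.0
```

```bash
python3 tilt.py 3
```

```text
t 15.1 TCP box [175.9  -4.5] 0.1014 F [ 0.2  0.7 -0.6] 0.029791918713725992
11937 x [ 56.4032544  216.86144291] z at ends [ 89.01759883 127.46252997] tilt 13.47377388805279 z at -13 72.38894707804074 at grip 117.63900947501756
weight 0
```

{"fn": "carry_out", "kwargs": {"steps": [[[0.01,0,0.0005],0,1],[[0.02,0,-0.002],0,1],[[0.03,0,-0.0045],0,1],[[0.04,0,-0.0068],0,1],[[0.05,0,-0.009],0,1],[[0.06,0,-0.0113],0,1],[[0.075,0,-0.015],0,1],[[0.09,0,-0.018],0,1],[[0.11,0,-0.023],0,1],[[0.11,0,-0.023],0,1]]}}

```text
time: 16.35
tool_pos: [0.459, 0.2693, 0.1249]
ee_rot: [3.14, -0.001, 1.702]
wrist_force: [0.2, 0.3, -0.1]
width: 0.0293
finger_force: 30.0
```

```bash
python3 tilt.py 4
```

```text
t 16.4 TCP box [286.4  -4.6] 0.1245 F [-0.5 -0.  -1.7] 0.02930965023893607
11954 x [167.6108359  327.84666615] z at ends [112.40530772 150.79670191] tilt 13.473685594239866 z at -13 69.13220341857439 at grip 140.8658813732032
weight 0
```

{"fn": "carry_out", "kwargs": {"steps": [[[0,0,-0.015],0,1],[[0,0,-0.035],0,1],[[0,0,-0.06],0,1],[[0,0,-0.085],0,1],[[0,0,-0.11],0,1],[[0,0,-0.135],0,1],[[0,0,-0.16],0,1],[[0,0,-0.18],0,1],[[0,0,-0.195],0,1],[[0,0,-0.2],0,1]]}}

```text
time: 17.65
tool_pos: [0.4593, 0.2674, 0.3259]
ee_rot: [3.139, -0.001, 1.699]
wrist_force: [-0.7, 0.4, -1.4]
width: 0.0293
finger_force: 30.0
```

{"fn": "carry_out", "kwargs": {"steps": [[[-0.01,0,0],0,1],[[-0.025,0,0],0,1],[[-0.04,0,0],0,1],[[-0.055,0,0],0,1],[[-0.07,0,0],0,1],[[-0.085,0,0],0,1],[[-0.1,0,0],0,1],[[-0.115,0,0],0,1],[[-0.12,0,0],0,1],[[-0.12,0,0],0,1]]}}

```text
time: 18.9
tool_pos: [0.4745, 0.1484, 0.3243]
ee_rot: [3.142, -0.0, 1.7]
wrist_force: [0.8, 0.4, -0.3]
width: 0.0297
finger_force: 30.0
```

{"fn": "carry_out", "kwargs": {"steps": [[[0,0,0],0,1],[[0,0,0],0,1],[[0,0,0],0,1],[[0,0,0],0,1]]}}

```text
time: 19.4
tool_pos: [0.4744, 0.1488, 0.3243]
ee_rot: [-3.142, -0.0, 1.7]
wrist_force: [-0.2, 0.0, -0.6]
width: 0.0298
finger_force: 30.0
```

```bash
python3 tilt.py 5; python3 - <<'E'
from h import *
snap('scene','s5')
E
```

```text
t 19.45 TCP box [165.7  -4.4] 0.3243 F [-0.1 -0.3 -1.1] 0.029826905904056525
11966 x [ 45.84769695 206.31934898] z at ends [311.67999484 350.17775259] tilt 13.490521042696344 z at -13 297.56220922777266 at grip 340.44079553261133
weight 18 [-103.98324658   27.35296938]
```

View pics/s5.png

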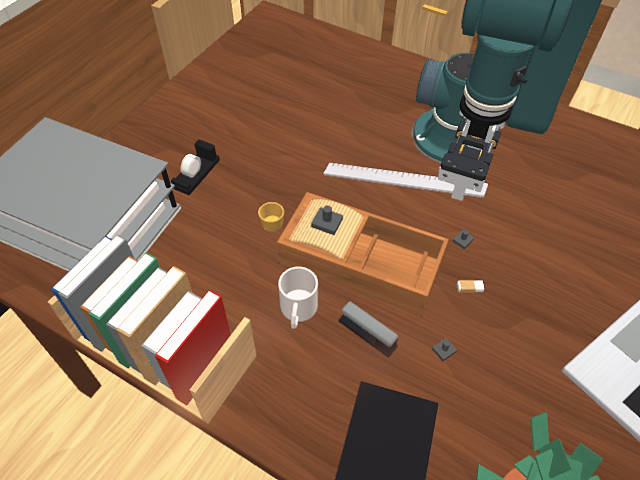

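The weight stands on the crown at (327,217). The ruler is held well above the box, from (325,170) to (487,188), and the other things haven't moved.

```bash
python3 -c "
from bench import robot
print(robot.close_job())"
```

```text
the job is handed in; nothing more can be done
None
```

I handed the job in at about 19.5 s: the paperweight is balanced level on the middle of the crown, the ruler is held well clear above the box touching nothing, and the other things look untouched in the last camera view.

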